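Thread the long arbor through the clock movement

ROBOT

A 6-joint arm with a two-finger parallel gripper is mounted at the origin on the work surface. World frame = base frame: x ahead of the robot, y to its left, z up, the work surface at z = 0. Lengths are in m, angles in rad, forces in N, time in s.
With the tool pointing down it reaches from about 0.35 to 0.775 m from the base axis. Payload 5.5 kg.
Tool frame: the origin (TCP) lies on the centre line of the jaws, within the pads' length; the fingertips stand 8 mm ahead of it and the grasp point (between the pads) lies 11 mm behind it; z points along the fingers, y is the direction in which the jaws open and shut (so a half turn about z gives the same grasp; the last joint's range is limited). The gripper opens to 85 mm and grips with 20 to 120 N. Pads are 22 mm wide; open, the fingers measure 114 mm over their backs; the gripper's body (76 mm by 85 mm) begins 54 mm behind the grasp point. The pads swing forward as they close: fully open they stand 13 mm farther back than shut.
Start: joints at [1.054, 0.313, 0.046, 1.304, 0, 1.431], TCP at [0.212, 0.535, 0.239] pointing down, gripper open.
Joint ranges: [-2.76, 2.76], [-0.86, 1.69], [-1.03, 1.26], [-2.2, 2.34], [-1.47, 1.5], [-3.14, 3.14]. Speed limits (rad/s): [2.57, 2.57, 3.14, 3.14, 3.14, 3.14].

INTERFACE

Orientations are given as a unit quaternion [w, x, y, z].
In Python, from workcell import env gives the robot as it stands. The module is installed in compiled form; this text tells all that it offers.
- The arm moves only by the tool play_rows, never from a script. Its argument "steps" is a list of rows, each an object with "claw": the closure in counts, from 0 (fully open) to 255 (shut); "dp": the shift along the tool's x, y, z in m, a list of three; "angular": the turn, a rotation vector about the tool's x, y, z in degrees, a list of three. In form: [{"claw": claw, "dp": [dx, dy, dz], "angular": [wx, wy, wz]}, ...]. A call has exactly 8 rows; each row shifts and turns the commanded pose from where the row before left it, along the tool's axes as they then stand; what a row does not reach is not made up. A row lasts 1/12 s, in which the tool goes at most 41.7 mm and 7.16 degrees, less where a joint would pass 70% of its speed; a pose out of reach is approached as far as the arm can. A call is refused whole if a number of a shift passes 0.0417 or a number of a turn 7.16, either way. A call with a gripper value outside its range is refused whole. The fingers move at their own pace and stop on an object; "force" is the grip in N (left out, the last holds). Time passes only in rows, so rows that do not move let the fingers close, or fill a call up. It gives the time, the measured TCP pose, the force and the opening at its end, in the units of the state.
- env.get_state(): the state, without advancing time (a new reading comes with each control period).
- env.read_camera(name): name is "side" or "top" or "wrist"; returns (picture, depth): 400x640x3 uint8, red, green, blue; 400x640 float32, m along the optical axis (not along the pixel's ray), 0 where there is no reading.
- env.calibration(name): a dict with "fx", "fy", "cx", "cy" (pixels), "k1" (the pictures are not rectified: a ray, as slopes to the right and down, at radius r is drawn at 1 + k1 r^2 times it, then the intrinsics apply), "world_from_camera" (4x4, takes a point from camera to world coordinates); the wrist camera has in their place "hand_eye" (4x4, takes a point from camera to tool coordinates, whose origin is the TCP and whose axes are the flange's). Camera axes: x right, y down, z forward; pixel columns grow to the right and rows downward; lengths in m; the calibration is good to about 2 mm. A picture is of the moment at which its call begins: read the wrist's pose just before it. calibration takes no time and is no camera call.
- env.hand_in(): hands the job in, once; it reports no verdict.
The state is a dict: "clock": time; "joint_pos": joint angles; "qvel": joint speeds; "tau": joint torques, N m; "tcp_pos": TCP position; "orientation": TCP orientation; "wrist_force": force on the tool from outside, world axes, zero at the start; "ft_torque": the same for the moment, N m; "finger_gap": finger opening in m.
Only numpy, scipy, OpenCV 4.12 (cv2) and the standard library are available. Lean on these libraries where they do the work, as an engineer would, in place of code of your own. Each camera call takes 0.05 s, during which the arm holds its last target. There are 200 camera calls.

TASK

Take the long arbor out of the wooden rack and thread it, tip down, through the bridge, the wheel and the foot bush of the clock movement, until its collar sits flat on the bridge, then let go. The three holes are out of line and the lower two hidden: feel for each one lightly and let the arbor draw the loose parts into line, never forcing it (the movement bears no more than 25 N). Leave the other arbors and everything else on the bench where they are.

Things in the scene. Friction and masses are not known exactly. Their poses are not given: they have to be found in the camera images.
- movement: Frame of a big teaching clock movement, bolted down: steel base 150 x 130 x 12 mm, four brass pillars, two brass rails; bears at most 25 N from the arbor. Origin: centre of the base's underside; z up. In it float three oiled parts, one above the other, each with a 13.5 mm vertical through hole: bridge (top at 106 mm), wheel, foot bush. Each slides 8 mm either way from centre along frame x and y.
- wheel_level (a point): Fixed point of the frame, 64 mm above its origin: the height of the top of the wheel's flat hub (brass, 46 x 46 x 6 mm). The wheel's hole is NOT here: it starts up to 4.5 mm off along frame x and also along y, hidden under the bridge and unmeasured. Slides sideways at about 1 N and stays put; springs let it give 4 mm downwards (1 N at first, then 2 N more per mm), then a hard stop.
- bush_level (a point): Fixed point of the frame, 30 mm above its origin: the height of the top of the square steel foot bush (46 x 46 x 8 mm). Its hole is likewise up to 4.5 mm off along frame x and y, on its own account, hidden; it slides and gives as the wheel does. Press the tip on it lightly and move sideways: it springs up over the tip when the hole is met.
- bridge_hole (a point): Centre of the hole's mouth in the top of the bridge, the flat brass bar (44 x 124 x 8 mm) across the top of the movement; hole 13.5 mm, right through. The bridge lies up to 4.5 mm off the frame's centre; it gives 4 mm downwards (3 N at first, then 2 N more per mm) and slides sideways at about 1 N and stays put, so an arbor in its hole drags it along. z up.
- rack: Wooden block 50 x 180 x 50 mm, fixed, with a row of three blind holes (14.5 mm, 40 mm deep, 60 mm apart along its y) in which three arbors stand in any order. Origin: centre of its underside.
- arbor: The long arbor, the tallest in the rack: steel rod 12 mm thick, 90 mm long below a round collar (22 mm across, 5 mm thick), above it a square head (16 x 16 mm, 45 mm tall); 140 mm over all, about 0.14 kg. Origin: centre of its tip (flat, 11 mm across, edge broken); z up to the head, x and y square to the head's flats. Stands upright in the rack, tip 10 mm above the table.
- arbor_collar (a point): Centre of the underside of the long arbor's collar, 90 mm above its tip.
- arbor_mid: A middling arbor in the rack, not wanted: 12 mm rod 74 mm long, collar, square head 30 mm tall. Origin: its lower end.
- arbor_short: The short arbor in the rack, not wanted: 12 mm rod 62 mm long, no collar, square head 30 mm tall. Origin: its lower end.
- screwdriver: Screwdriver with black handle, 150 mm, lying; a bystander. Origin: underside.
- loupe_a: Black eye loupe, 34 mm across, 30 mm tall; a bystander. Origin: underside.
- loupe_b: Another such eye loupe; a bystander. Origin: underside.
- dome: Glass dust dome, 90 mm across, 85 mm tall; a bystander. Origin: underside.
- blower: Blue hand blower, 60 mm thick, 140 mm long, lying on its foot; a bystander. Origin: underside.
- tweezers: Steel tweezers, 140 mm, lying; a bystander. Origin: underside.
- tray: White parts tray 90 x 130 x 18 mm; a bystander. Origin: underside.
- spare_wheel: Spare brass wheel, 62 mm across, 5 mm thick, lying flat; a bystander. Origin: underside.
Not all that is in view belongs to the job. Leave any purple look-alike of the movement alone.

How it is judged:
By the outcome, as a careful person would: the job done as asked, in the order asked, and still so for the second after the job is handed in, with the robot touching nothing.
It also fails if it takes over 64 s, if anything falls off the work surface, if the arm or the gripper's body presses on something with over 40 N, if the wrist force passes 120 N, or if a joint passes its speed limit or range.

## Working session

There is one attempt and no reset: what is moved stays moved. The work goes in short steps, Python scripts to look and compute and a tool call to move; the robot and the scene stay as the last step left them, time stands still between calls to the robot, and variables do not carry over. Pictures are saved under pics/ and viewed, about 8 in all and at most 12, crops included, and the job is handed in when it is done.

Besides the shell and the picture viewer there is one more tool, called after "Request:" as name(argument=value, ...) on one line, values as JSON. play_rows: Moves the arm, as the interface text tells. Its arguments: {"type":"object","properties":{"steps":{"type":"array","items":{"type":"object","properties":{"claw":{"type":"number"},"dp":{"type":"array","items":{"type":"number"}},"angular":{"type":"array","items":{"type":"number"}}}}},"force":{"type":"number"}},"required":["steps"]}

```bash
mkdir -p pics; cat > h.py <<'E'
import numpy as np, cv2
from workcell import env
from scipy.spatial.transform import Rotation as R
def rot(s): q=s["orientation"]; return R.from_quat([q[1],q[2],q[3],q[0]])
def cam(name,s=None):
    c=env.calibration(name)
    if name=="wrist":
        s=s or env.get_state(); T=np.eye(4); T[:3,:3]=rot(s).as_matrix(); T[:3,3]=s["tcp_pos"]; return c,T@np.array(c["hand_eye"])
    return c,np.array(c["world_from_camera"])
def rays(c,T,uv):
    uv=np.atleast_2d(uv).astype(float); d=(uv-[c["cx"],c["cy"]])/[c["fx"],c["fy"]]; n=d.copy()
    for _ in range(10): n=d/(1+c["k1"]*(n**2).sum(1,keepdims=True))
    return T[:3,3],np.c_[n,np.ones(len(n))]@T[:3,:3].T
def onplane(c,T,uv,z):
    o,r=rays(c,T,uv); return o+r*((z-o[2])/r[:,2])[:,None]
def pts(c,T,dep):
    v,u=np.mgrid[:400,:640]; o,r=rays(c,T,np.c_[u.ravel(),v.ravel()]); return (o+r*dep.reshape(-1,1)).reshape(400,640,3)
def proj(c,T,p):
    q=(np.atleast_2d(p)-T[:3,3])@T[:3,:3]; n=q[:,:2]/q[:,2:]; n=n*(1+c["k1"]*(n**2).sum(1,keepdims=True)); return n*[c["fx"],c["fy"]]+[c["cx"],c["cy"]]
E
python3 - <<'E'
from h import *
s=env.get_state(); print(s)
for n in ["side","top"]:
    im,d=env.read_camera(n); np.savez("pics/%s0.npz"%n,im=im,d=d)
    cv2.imwrite("pics/%s0.png"%n,im[:,:,::-1]); c,T=cam(n); print(n,c["fx"],c["cx"],c["cy"],c["k1"],T.round(3).tolist())
print(env.calibration("wrist"))
E
```

```text
{'clock': 0.0, 'joint_pos': array([1.05440298e+00, 3.13991185e-01, 4.49727618e-02, 1.30360219e+00,
       2.58446410e-05, 1.43120960e+00]), 'qvel': array([-8.48059652e-04, -3.31631431e-05,  2.93026574e-03,  4.98292134e-04,
        1.02358350e-03, -1.85386121e-03]), 'tau': array([ 3.51908666e-04, -4.80624175e+01,  2.98533511e+01,  1.93372200e-02,
        7.86685609e-05, -2.10818030e-08]), 'tcp_pos': array([0.21131869, 0.53422395, 0.23841156]), 'orientation': array([-3.06072227e-04,  1.87290629e-01,  9.82304122e-01, -8.59356155e-04]), 'wrist_force': array([-0.63908967,  0.40281292, -0.21044815]), 'ft_torque': array([0.02884878, 0.03269935, 0.01349681]), 'finger_gap': 0.08545064673540681}
side 427.8323030819398 324.24407794656287 196.54393527410193 -0.0013015187805686776 [[0.963, -0.163, 0.214, 0.391], [-0.269, -0.56, 0.784, -0.644], [-0.008, -0.812, -0.583, 0.639], [0.0, 0.0, 0.0, 1.0]]
top 426.41956204940806 321.6109349177868 193.76388397770688 -0.07834706114951892 [[-0.024, -0.99, 0.142, 0.439], [-1.0, 0.027, 0.015, 0.058], [-0.019, -0.141, -0.99, 1.123], [0.0, 0.0, 0.0, 1.0]]
{'fx': 306.14370849113783, 'fy': 306.14370849113783, 'cx': 314.8856920605506, 'cy': 200.16995084922442, 'k1': -0.03997009972293961, 'hand_eye': array([[ 2.76089287e-04, -9.50078318e-01, -3.12011399e-01,
         7.93830648e-02],
       [ 9.99999920e-01,  3.52303136e-04, -1.87897962e-04,
        -1.11564454e-05],
       [ 2.88440374e-04, -3.12011322e-01,  9.50078340e-01,
        -1.35259031e-01],
       [ 0.00000000e+00,  0.00000000e+00,  0.00000000e+00,
         1.00000000e+00]])}
```

View pics/top0.png

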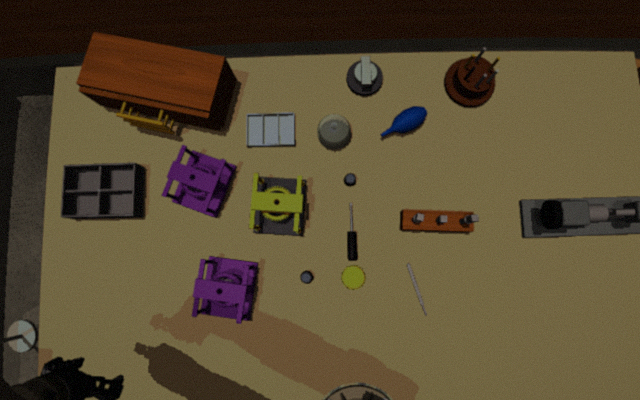

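View pics/side0.png

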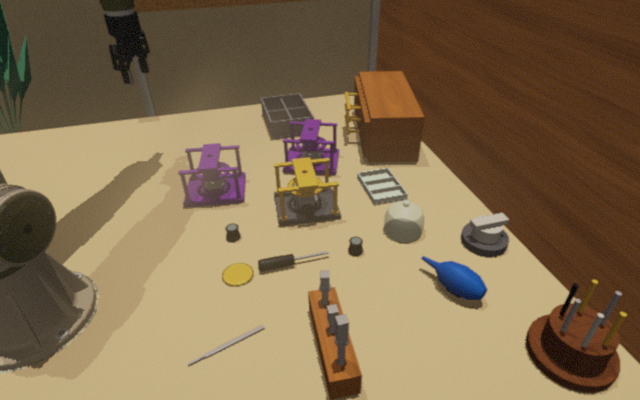

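The top view shows the yellow movement at about (277,205), with purple look-alikes at (200,180) and (226,288). The rack is at (438,220), with heads at (419,218), (443,219) and (472,218). Next I measure them with depth.

```bash
cat > m.py <<'E'
from h import *
z=np.load("pics/top0.npz"); im,d=z["im"],z["d"]; c,T=cam("top"); P=pts(c,T,d)
# rack region
sub=(slice(200,245),slice(395,490)); 
m=np.zeros(d.shape,bool); m[sub]=True
h=m&(P[...,2]>0.062)&(d>0)
n,lab,st,cen=cv2.connectedComponentsWithStats(h.astype(np.uint8))
for i in range(1,n):
    if st[i,4]<8: continue
    p=P[lab==i]; zt=np.percentile(p[:,2],90); q=p[p[:,2]>zt-0.008]; print("head",cen[i],st[i,4],"ztop",zt.round(4),"ctr",((q.min(0)+q.max(0))/2).round(4),q.mean(0).round(4))
hsv=cv2.cvtColor(im,cv2.COLOR_RGB2HSV)
w=m&(P[...,2]>0.04)&(P[...,2]<0.056); p=P[w][:,:2].astype(np.float32); print("rack",cv2.minAreaRect(p),np.median(P[w][:,2]))
m2=np.zeros(d.shape,bool); m2[165:245,240:312]=True
y=m2&(hsv[...,0]>20)&(hsv[...,0]<40)&(hsv[...,1]>150)&(P[...,2]>0.08)
print("zhist",np.histogram(P[y][:,2],bins=np.arange(.08,.15,.005)))
b=y&(abs(P[...,2]-.106)<.006)
cv2.imwrite("pics/b.png",cv2.resize(np.hstack([im[150:250,230:320,::-1],np.repeat((b*255).astype(np.uint8)[150:250,230:320,None],3,2),im[190:250,390:490,::-1].repeat(1,0)[:60].repeat(1,1)[:,:90][np.minimum(np.arange(100),59)]]),None,fx=2.9,fy=2.9))
E
python3 m.py
python3 - <<'E'
from h import *
z=np.load("pics/side0.npz"); im,d=z["im"],z["d"]; c,T=cam("side"); P=pts(c,T,d)
h=(P[...,2]>.062)&(d>0); m=np.zeros(d.shape,bool); m[265:385,305:360]=1
n,lab,st,cen=cv2.connectedComponentsWithStats((h&m).astype(np.uint8))
for i in range(1,n):
    if st[i,4]>8:
        p=P[lab==i]; print(cen[i],p[:,2].max(),p[p[:,2]>np.percentile(p[:,2],80)].mean(0))
E
```

```text
head [418.6626506  217.27710843] 83 ztop 0.1205 ctr [ 0.5228 -0.1589  0.1181] [ 0.5229 -0.1582  0.1188]
head [441.53333333 218.54666667] 75 ztop 0.1038 ctr [ 0.5192 -0.2163  0.1009] [ 0.5193 -0.2166  0.1014]
head [469.97520661 218.80165289] 121 ztop 0.1509 ctr [ 0.5143 -0.2769  0.1484] [ 0.5138 -0.2765  0.1491]
rack ((0.5185737609863281, -0.21771687269210815), (0.1797243356704712, 0.05065630376338959), 86.08983612060547) 0.0499355281928906
zhist (array([  1,   0,  32, 284, 335, 611,  10,   0,   0,   0,   0,   0,   0]), array([0.08 , 0.085, 0.09 , 0.095, 0.1  , 0.105, 0.11 , 0.115, 0.12 ,
       0.125, 0.13 , 0.135, 0.14 , 0.145]))
[324.71323529 283.75735294] 0.12031657953783381 [ 0.52383532 -0.15791366  0.11862498]
[338.75172414 328.74068966] 0.15189462546327237 [ 0.51515804 -0.27836903  0.14803731]
```

View pics/b.png

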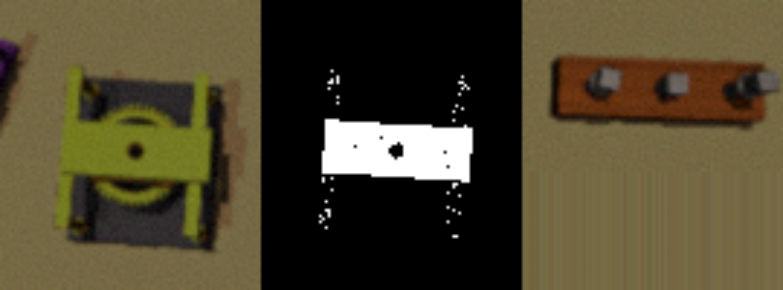

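The long arbor is at about (0.5145, -0.2776), with its head top at z ≈ 0.15. I'll travel there with the tool squared to the world axes.

Request:
play_rows(steps=[{"claw": 0, "dp": [0, 0, 0], "angular": [0, 0, -5.4]}, {"claw": 0, "dp": [0, 0, 0], "angular": [0, 0, -5.4]}, {"claw": 0, "dp": [0, 0, 0], "angular": [0, 0, -5.4]}, {"claw": 0, "dp": [0, 0, 0], "angular": [0, 0, -5.4]}, {"claw": 0, "dp": [-0.0138, -0.0369, 0], "angular": [0, 0, 0]}, {"claw": 0, "dp": [-0.0138, -0.0369, 0], "angular": [0, 0, 0]}, {"claw": 0, "dp": [-0.0138, -0.0369, 0], "angular": [0, 0, 0]}, {"claw": 0, "dp": [-0.0138, -0.0369, 0], "angular": [0, 0, 0]}])

```text
clock: 0.77
tcp_pos: [0.2666, 0.3855, 0.2386]
orientation: [-0.0, -0.001, 1.0, -0.0]
wrist_force: [0.7, 0.1, -0.3]
finger_gap: 0.0856
```

Request:
play_rows(steps=[{"claw": 0, "dp": [-0.0138, -0.0369, 0], "angular": [0, 0, 0]}, {"claw": 0, "dp": [-0.0138, -0.0369, 0], "angular": [0, 0, 0]}, {"claw": 0, "dp": [-0.0138, -0.0369, 0], "angular": [0, 0, 0]}, {"claw": 0, "dp": [-0.0138, -0.0369, 0], "angular": [0, 0, 0]}, {"claw": 0, "dp": [-0.0138, -0.0369, 0], "angular": [0, 0, 0]}, {"claw": 0, "dp": [-0.0138, -0.0369, 0], "angular": [0, 0, 0]}, {"claw": 0, "dp": [-0.0138, -0.0369, 0], "angular": [0, 0, 0]}, {"claw": 0, "dp": [-0.0138, -0.0369, 0], "angular": [0, 0, 0]}])

```text
clock: 1.43
tcp_pos: [0.3772, 0.0901, 0.2392]
orientation: [0.0, -0.0, 1.0, 0.0]
wrist_force: [1.0, 1.2, -0.4]
finger_gap: 0.0855
```

Request:
play_rows(steps=[{"claw": 0, "dp": [-0.0138, -0.0369, 0], "angular": [0, 0, 0]}, {"claw": 0, "dp": [-0.0138, -0.0369, 0], "angular": [0, 0, 0]}, {"claw": 0, "dp": [-0.0138, -0.0369, 0], "angular": [0, 0, 0]}, {"claw": 0, "dp": [-0.0138, -0.0369, 0], "angular": [0, 0, 0]}, {"claw": 0, "dp": [-0.0138, -0.0369, 0], "angular": [0, 0, 0]}, {"claw": 0, "dp": [-0.0138, -0.0369, 0], "angular": [0, 0, 0]}, {"claw": 0, "dp": [-0.0138, -0.0369, 0], "angular": [0, 0, 0]}, {"claw": 0, "dp": [-0.0138, -0.0369, 0], "angular": [0, 0, 0]}])

```text
clock: 2.1
tcp_pos: [0.4878, -0.2052, 0.2389]
orientation: [-0.0, 0.0, 1.0, 0.0]
wrist_force: [0.1, -0.0, -0.2]
finger_gap: 0.0857
```

```bash
python3 - <<'E'
from h import *
s=env.get_state(); print(s["clock"],s["tcp_pos"],s["orientation"],s["wrist_force"])
c,T=cam("wrist",s); im,d=env.read_camera("wrist"); np.savez("pics/w1.npz",im=im,d=d); cv2.imwrite("pics/w1.png",im[:,:,::-1])
P=pts(c,T,d); m=(d>0)&(P[...,2]>.13)&(P[...,2]<.16)&(abs(P[...,0]-.515)<.03)&(abs(P[...,1]+.277)<.03)
p=P[m]; t=p[p[:,2]>np.percentile(p[:,2],90)-.006]; print(len(t),cv2.minAreaRect(t[:,:2].astype(np.float32)),t[:,2].mean())
E
```

```text
2.1 [ 0.48775879 -0.20522606  0.23885673] [-2.10924964e-04  1.86154304e-04  9.99999928e-01  2.53103402e-04] [ 0.07177501 -0.03384791 -0.22854703]
406 ((0.5153757929801941, -0.27784261107444763), (0.015311283059418201, 0.016770532354712486), 1.2202708721160889) 0.1500890517998247
```

View pics/w1.png

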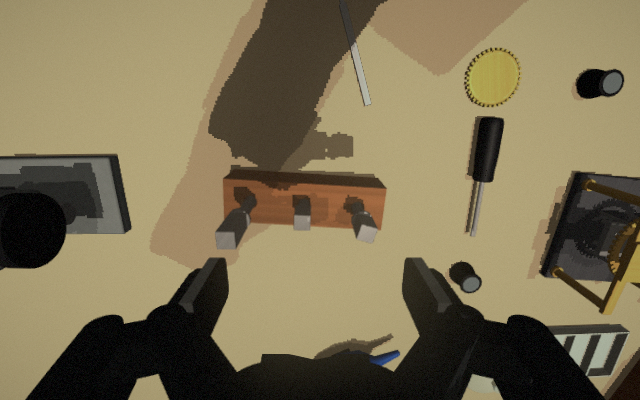

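Request:
play_rows(steps=[{"claw": 0, "dp": [-0.0091, -0.0242, 0], "angular": [0, 0, 0]}, {"claw": 0, "dp": [-0.0091, -0.0242, 0], "angular": [0, 0, 0]}, {"claw": 0, "dp": [-0.0091, -0.0242, 0], "angular": [0, 0, 0]}, {"claw": 0, "dp": [0, 0, 0.02], "angular": [0, 0, 0]}, {"claw": 0, "dp": [0, 0, 0.02], "angular": [0, 0, 0]}, {"claw": 0, "dp": [0, 0, 0.02], "angular": [0, 0, 0]}, {"claw": 0, "dp": [0, 0, 0.02], "angular": [0, 0, 0]}, {"claw": 0, "dp": [0, 0, 0.02], "angular": [0, 0, 0]}])

```text
clock: 2.82
tcp_pos: [0.5147, -0.2754, 0.1378]
orientation: [-0.0, -0.0, 1.0, 0.0]
wrist_force: [0.5, 0.4, 0.1]
finger_gap: 0.0854
```

Request:
play_rows(steps=[{"claw": 0, "dp": [0, 0, 0.01], "angular": [0, 0, 0]}, {"claw": 0, "dp": [0, 0, 0.01], "angular": [0, 0, 0]}, {"claw": 255, "dp": [0, 0, 0], "angular": [0, 0, 0]}, {"claw": 255, "dp": [0, 0, 0], "angular": [0, 0, 0]}, {"claw": 255, "dp": [0, 0, 0], "angular": [0, 0, 0]}, {"claw": 255, "dp": [0, 0, 0], "angular": [0, 0, 0]}, {"claw": 255, "dp": [0, 0, 0], "angular": [0, 0, 0]}, {"claw": 255, "dp": [0, 0, 0], "angular": [0, 0, 0]}], force=60)

```text
clock: 3.48
tcp_pos: [0.5156, -0.2763, 0.1203]
orientation: [0.001, -0.0, 1.0, -0.001]
wrist_force: [0.2, 0.7, 2.8]
finger_gap: 0.0148
```

Request:
play_rows(steps=[{"claw": 255, "dp": [0, 0, 0], "angular": [0, 0, 0]}, {"claw": 255, "dp": [0, 0, 0], "angular": [0, 0, 0]}, {"claw": 255, "dp": [0, 0, 0], "angular": [0, 0, 0]}, {"claw": 255, "dp": [0, 0, 0], "angular": [0, 0, 0]}, {"claw": 255, "dp": [0, 0, 0], "angular": [0, 0, 0]}, {"claw": 255, "dp": [0, 0, 0], "angular": [0, 0, 0]}, {"claw": 255, "dp": [0, 0, 0], "angular": [0, 0, 0]}, {"claw": 255, "dp": [0, 0, 0], "angular": [0, 0, 0]}])

```text
clock: 4.15
tcp_pos: [0.5156, -0.2762, 0.1203]
orientation: [0.001, -0.0, 1.0, -0.001]
wrist_force: [-0.6, -0.8, 5.7]
finger_gap: 0.0157
```

Request:
play_rows(steps=[{"claw": 255, "dp": [0, 0, -0.005], "angular": [0, 0, 0]}, {"claw": 255, "dp": [0, 0, -0.01], "angular": [0, 0, 0]}, {"claw": 255, "dp": [0, 0, -0.015], "angular": [0, 0, 0]}, {"claw": 255, "dp": [0, 0, -0.02], "angular": [0, 0, 0]}, {"claw": 255, "dp": [0, 0, -0.02], "angular": [0, 0, 0]}, {"claw": 255, "dp": [0, 0, -0.02], "angular": [0, 0, 0]}, {"claw": 255, "dp": [0, 0, -0.02], "angular": [0, 0, 0]}, {"claw": 255, "dp": [0, 0, -0.02], "angular": [0, 0, 0]}])

```text
clock: 4.82
tcp_pos: [0.5145, -0.2753, 0.2505]
orientation: [-0.0, -0.0, 1.0, 0.001]
wrist_force: [-0.4, -0.6, -0.6]
finger_gap: 0.0156
```

```bash
python3 - <<'E'
from h import *
z=np.load("pics/top0.npz"); im,d=z["im"],z["d"]; c,T=cam("top"); P=pts(c,T,d)
hsv=cv2.cvtColor(im,cv2.COLOR_RGB2HSV)
m=np.zeros(d.shape,np.uint8); m[165:245,240:312]=1
y=(m>0)&(hsv[...,0]>20)&(hsv[...,0]<40)&(hsv[...,1]>150)&(abs(P[...,2]-.106)<.006)
k=cv2.morphologyEx(y.astype(np.uint8),cv2.MORPH_OPEN,np.ones((5,5)))
v,u=np.nonzero(k); q=onplane(c,T,np.c_[u,v],.106)[:,:2]; print("bridge",cv2.minAreaRect(q.astype(np.float32)))
hole=np.zeros_like(k); hole[196:207,271:282]=1; dark=(hole>0)&(hsv[...,2]<0.6*np.median(hsv[...,2][k>0]))
v,u=np.nonzero(dark); print("hole px",u.mean(),v.mean(),len(u),onplane(c,T,[[u.mean(),v.mean()]],.106))
b=(m>0)&(abs(P[...,2]-.012)<.006)&(hsv[...,1]<110)&(d>0); v,u=np.nonzero(b); print("base",cv2.minAreaRect(onplane(c,T,np.c_[u,v],.012)[:,:2].astype(np.float32)),len(u))
s=env.get_state(); print(s["tcp_pos"],s["orientation"],s["wrist_force"],s["finger_gap"])
E
```

```text
bridge ((0.569689154624939, 0.18244215846061707), (0.12319203466176987, 0.04445348307490349), 84.96317291259766)
hole px 276.25 201.75 20 [[0.56882643 0.18300929 0.106     ]]
base ((0.5847320556640625, 0.1906488835811615), (0.14384564757347107, 0.18331852555274963), 88.92423248291016) 1126
[ 0.51451699 -0.27529567  0.25054479] [-3.76326960e-04 -1.39057292e-04  9.99999788e-01  5.12089932e-04] [-0.43190707 -0.5627486  -0.63991327] 0.015593528061978413
```

Request:
play_rows(steps=[{"claw": 255, "dp": [-0.0019, 0.0255, -0.01], "angular": [0, 0, 0]}, {"claw": 255, "dp": [-0.0019, 0.0255, 0], "angular": [0, 0, 0]}, {"claw": 255, "dp": [-0.0019, 0.0255, 0], "angular": [0, 0, 0]}, {"claw": 255, "dp": [-0.0019, 0.0255, 0], "angular": [0, 0, 0]}, {"claw": 255, "dp": [-0.0019, 0.0255, 0], "angular": [0, 0, 0]}, {"claw": 255, "dp": [-0.0019, 0.0255, 0], "angular": [0, 0, 0]}, {"claw": 255, "dp": [-0.0019, 0.0255, 0], "angular": [0, 0, 0]}, {"claw": 255, "dp": [-0.0019, 0.0255, 0], "angular": [0, 0, 0]}])

```text
clock: 5.48
tcp_pos: [0.5296, -0.0703, 0.2597]
orientation: [-0.0, -0.0, 1.0, 0.0]
wrist_force: [-0.2, -0.3, -2.0]
finger_gap: 0.0152
```

Request:
play_rows(steps=[{"claw": 255, "dp": [-0.0019, 0.0255, 0], "angular": [0, 0, 0]}, {"claw": 255, "dp": [-0.0019, 0.0255, 0], "angular": [0, 0, 0]}, {"claw": 255, "dp": [-0.0019, 0.0255, 0], "angular": [0, 0, 0]}, {"claw": 255, "dp": [-0.0019, 0.0255, 0], "angular": [0, 0, 0]}, {"claw": 255, "dp": [-0.0019, 0.0255, 0], "angular": [0, 0, 0]}, {"claw": 255, "dp": [-0.0019, 0.0255, 0], "angular": [0, 0, 0]}, {"claw": 255, "dp": [-0.0019, 0.0255, 0], "angular": [0, 0, 0]}, {"claw": 255, "dp": [-0.0019, 0.0255, 0], "angular": [0, 0, 0]}])

```text
clock: 6.15
tcp_pos: [0.5446, 0.1335, 0.2596]
orientation: [-0.001, -0.0, 1.0, 0.0]
wrist_force: [0.4, -0.1, -0.9]
finger_gap: 0.0153
```

Request:
play_rows(steps=[{"claw": 255, "dp": [0, 0, 0], "angular": [0, 0, 0]}, {"claw": 255, "dp": [0, 0, 0], "angular": [0, 0, 0]}, {"claw": 255, "dp": [0, 0, 0], "angular": [0, 0, 0]}, {"claw": 255, "dp": [0, 0, 0], "angular": [0, 0, 0]}, {"claw": 255, "dp": [0, 0, 0], "angular": [0, 0, 0]}, {"claw": 255, "dp": [0, 0, 0], "angular": [0, 0, 0]}, {"claw": 255, "dp": [0, 0, 0], "angular": [0, 0, 0]}, {"claw": 255, "dp": [0, 0, 0], "angular": [0, 0, 0]}])

```text
clock: 6.82
tcp_pos: [0.5454, 0.1316, 0.2594]
orientation: [0.0, 0.0, 1.0, 0.0]
wrist_force: [-1.3, 0.3, -0.7]
finger_gap: 0.0155
```

```bash
python3 - <<'E'
from h import *
s=env.get_state(); print(s["clock"],s["tcp_pos"],s["orientation"],s["wrist_force"])
c,T=cam("wrist",s); im,d=env.read_camera("wrist"); np.savez("pics/w2.npz",im=im,d=d,T=T); cv2.imwrite("pics/w2.png",im[:,:,::-1])
print(proj(c,T,[[.5693,.1827,.106]]), proj(c,T,[s["tcp_pos"]+[0,0,-.109]]))
ims,ds=env.read_camera("side"); np.savez("pics/s2.npz",im=ims,d=ds)
E
```

```text
6.8167 [0.54538894 0.1316252  0.2593565 ] [1.02938705e-05 3.56386292e-04 9.99999935e-01 5.36206372e-05] [-1.25085822  0.34959405 -0.65295309]
[[366.17617639 208.30319037]] [[315.24511055 199.31738068]]
```

View pics/w2.png

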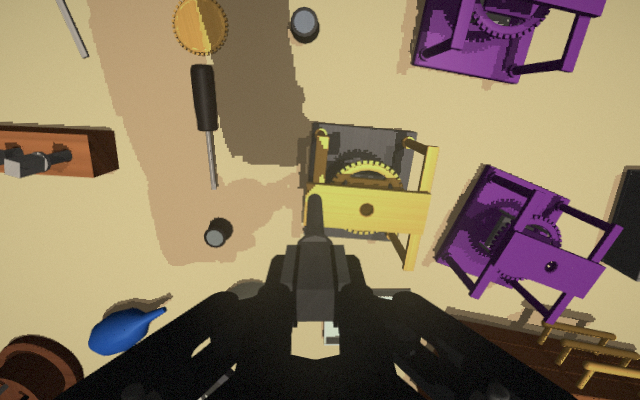

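The wrist view shows the hole at about (367,209) and the arbor tip at about (315,199). I'll refine both in a crop and check the rod's tilt.

```bash
python3 - <<'E'
from h import *
z=np.load("pics/w2.npz"); im,d,T=z["im"],z["d"],z["T"]; c=env.calibration("wrist"); P=pts(c,T,d)
crop=im[170:270,280:420,::-1]; cv2.imwrite("pics/w2c.png",cv2.resize(crop,None,fx=5,fy=5,interpolation=cv2.INTER_CUBIC))
g=im.max(2).astype(float); sub=np.zeros(g.shape,bool); sub[200:219,357:378]=1
dark=sub&(g<110); v,u=np.nonzero(dark); print("hole",u.mean(),v.mean(),len(u),(u.min(),u.max(),v.min(),v.max()),onplane(c,T,[[u.mean(),v.mean()],[(u.min()+u.max())/2,(v.min()+v.max())/2]],.106))
br=(abs(P[...,2]-.106)<.006)&(im[...,0]>130)&(im[...,2]<110); v,u=np.nonzero(br&(np.indices(g.shape)[1]>300)&(np.indices(g.shape)[1]<440)&(np.indices(g.shape)[0]>170)); print("bridge z",np.median(P[br][:,2]),len(u))
r=(d>0)&(abs(P[...,1]-.1316)<.012)&(abs(P[...,0]-.545)<.014)&(P[...,2]>.13)
for a in np.arange(.14,.25,.01):
    q=P[r&(P[...,2]>a)&(P[...,2]<a+.01)]
    if len(q)>5: print(a.round(3),len(q),"y",((q[:,1].min()+q[:,1].max())/2).round(4),np.ptp(q[:,1]).round(4),"x front",np.percentile(q[:,0],10).round(4), "zmin",q[:,2].min().round(4))
# side camera: tip height and rod
z=np.load("pics/s2.npz"); c,T=cam("side"); P=pts(c,T,z["d"]); d=z["d"]
r=(d>0)&(abs(P[...,1]-.1316)<.014)&(abs(P[...,0]-.545)<.014)&(P[...,2]>.125)
for a in np.arange(.14,.25,.01):
    q=P[r&(P[...,2]>a)&(P[...,2]<a+.01)]
    if len(q)>5: print("side",a.round(3),len(q),"x",((q[:,0].min()+q[:,0].max())/2).round(4),np.ptp(q[:,0]).round(4),"y front",np.percentile(q[:,1],10).round(4),"zmin",q[:,2].min().round(4))
E
```

```text
hole 366.4234234234234 209.27027027027026 111 (np.int64(361), np.int64(372), np.int64(204), np.int64(215)) [[0.57033033 0.18300239 0.106     ]
 [0.57057543 0.18309227 0.106     ]]
bridge z 0.1067479274529387 4501
0.15 42 y 0.1306 0.0115 x front 0.5398 zmin 0.1511
0.16 57 y 0.1306 0.0112 x front 0.5399 zmin 0.1604
0.17 66 y 0.1307 0.0108 x front 0.54 zmin 0.1702
0.18 71 y 0.1306 0.0118 x front 0.5399 zmin 0.18
0.19 81 y 0.1307 0.0114 x front 0.5401 zmin 0.19
0.2 94 y 0.1305 0.0114 x front 0.54 zmin 0.2001
0.21 112 y 0.1308 0.0117 x front 0.54 zmin 0.21
0.22 103 y 0.1308 0.0111 x front 0.54 zmin 0.22
0.24 335 y 0.1311 0.0194 x front 0.5358 zmin 0.2401
side 0.15 21 x 0.5448 0.0089 y front 0.1261 zmin 0.1505
side 0.16 22 x 0.5446 0.0098 y front 0.1267 zmin 0.1603
side 0.17 22 x 0.5448 0.0109 y front 0.1265 zmin 0.1702
side 0.18 27 x 0.5451 0.0112 y front 0.1266 zmin 0.1802
side 0.19 24 x 0.5457 0.0111 y front 0.1264 zmin 0.1915
side 0.2 20 x 0.5449 0.0086 y front 0.1269 zmin 0.2005
side 0.21 25 x 0.5448 0.0099 y front 0.1256 zmin 0.2102
side 0.22 27 x 0.5453 0.0107 y front 0.126 zmin 0.2201
side 0.23 20 x 0.544 0.0159 y front 0.1258 zmin 0.2303
side 0.24 42 x 0.5453 0.021 y front 0.1229 zmin 0.2402
```

View pics/w2c.png

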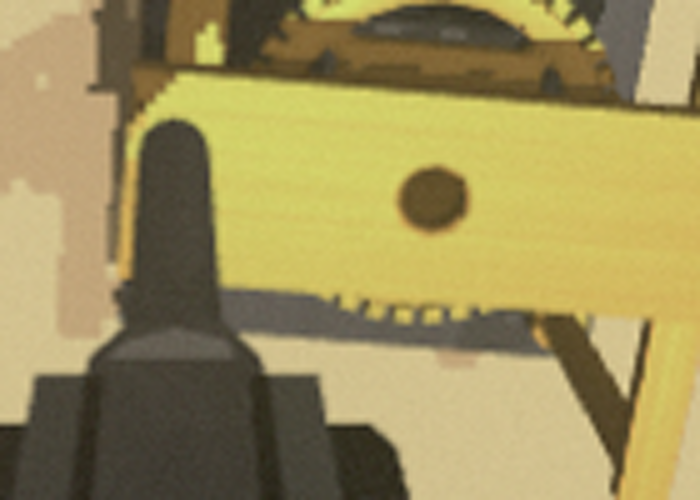

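```bash
python3 - <<'E'
from h import *
from scipy.optimize import least_squares
z=np.load("pics/w2.npz"); zt=np.load("pics/top0.npz"); ct,Tt=cam("top")
for nm,c,T,im,d in [("wrist",env.calibration("wrist"),z["T"],z["im"],z["d"]),("top",ct,Tt,zt["im"],zt["d"])]:
    P=pts(c,T,d); near=(d>0)&(np.hypot(P[...,0]-.57,P[...,1]-.183)<.1)
    print(nm,np.histogram(P[near][:,2],bins=[-.01,.006,.018,.03,.04,.05,.055,.06,.065,.07,.08,.09,.1,.112,.13])[0])
    w=near&(P[...,2]>.05)&(P[...,2]<.075)&(np.hypot(P[...,0]-.57,P[...,1]-.183)<.05)
    p=P[w]; zz=np.median(p[:,2]); print("wheel z",zz,len(p))
    a=np.arctan2(p[:,1]-.183,p[:,0]-.57); rr=np.hypot(p[:,0]-.57,p[:,1]-.183); E=[]
    for k in np.arange(-np.pi,np.pi,.12):
        s=(a>=k)&(a<k+.12)
        if s.sum()>4: i=np.nonzero(s)[0][np.argsort(rr[s])[-2]]; E.append(p[i,:2])
    E=np.array(E); f=least_squares(lambda q:np.hypot(E[:,0]-q[0],E[:,1]-q[1])-q[2],[.57,.183,.03],loss="soft_l1",f_scale=.001); print("circle",f.x.round(4),len(E),np.abs(f.fun).mean().round(4))
    b=near&(P[...,2]>.006)&(P[...,2]<.018)&(im.max(2)<150); b=cv2.morphologyEx(b.astype(np.uint8),cv2.MORPH_OPEN,np.ones((3,3)))>0
    n,lab,st,cen=cv2.connectedComponentsWithStats(b.astype(np.uint8)); keep=np.isin(lab,[i for i in range(1,n) if st[i,4]>60]); q=P[keep][:,:2]
    # base edges in frame axes at yaw -5deg
    for yaw in (-4,-5,-6):
        t=np.radians(yaw); ex=np.array([np.cos(t),np.sin(t)]); ey=np.array([-np.sin(t),np.cos(t)]); A=q@np.c_[ex,ey]; 
        lo=np.percentile(A,.7,0); hi=np.percentile(A,99.3,0); m=(lo+hi)/2; print("base yaw",yaw,(hi-lo).round(4),(m[0]*ex+m[1]*ey).round(4))
    # bridge long edges direction
    t=near&(abs(P[...,2]-.1065)<.004)&(im[...,0].astype(int)-im[...,2]>50); t=cv2.morphologyEx(t.astype(np.uint8),cv2.MORPH_OPEN,np.ones((9,9) if nm=="wrist" else (5,5))); v,u=np.nonzero(t); print("bridge",cv2.minAreaRect(onplane(c,T,np.c_[u,v],.106)[:,:2].astype(np.float32)))
E
```

```text
wrist [4824 4536  163  148   68   34   53 1114  291   72   47 1646 4784    0]
wheel z 0.06423683809593178 1359
circle [0.5724 0.1879 0.0437] 33 0.0029
base yaw -4 [0.1484 0.1282] [0.5712 0.1865]
base yaw -5 [0.148  0.1283] [0.5711 0.1859]
base yaw -6 [0.1481 0.1283] [0.5708 0.1853]
bridge ((0.5709832906723022, 0.18677052855491638), (0.11692449450492859, 0.045378703624010086), 84.9674301147461)
top [1375 1418   25   10    7    9   22  205   45    7    2  350  969    0]
wheel z 0.06305463674163025 262
circle [0.5719 0.1892 0.0412] 30 0.0008
base yaw -4 [0.1493 0.1266] [0.571  0.1867]
base yaw -5 [0.1489 0.1271] [0.571  0.1861]
base yaw -6 [0.1487 0.1274] [0.5708 0.1856]
bridge ((0.5700437426567078, 0.18441832065582275), (0.1227051168680191, 0.042955610901117325), 83.49652862548828)
```

Request:
play_rows(steps=[{"claw": 255, "dp": [-0.005, 0.0105, 0], "angular": [0, 0, 0]}, {"claw": 255, "dp": [-0.005, 0.0105, 0], "angular": [0, 0, 0]}, {"claw": 255, "dp": [-0.005, 0.0105, 0], "angular": [0, 0, 0]}, {"claw": 255, "dp": [-0.005, 0.0105, 0], "angular": [0, 0, 0]}, {"claw": 255, "dp": [-0.005, 0.0105, 0], "angular": [0, 0, 0]}, {"claw": 255, "dp": [0, 0, 0.015], "angular": [0, 0, 0]}, {"claw": 255, "dp": [0, 0, 0.015], "angular": [0, 0, 0]}, {"claw": 255, "dp": [0, 0, 0], "angular": [0, 0, 0]}])

```text
clock: 7.58
tcp_pos: [0.5693, 0.1857, 0.2261]
orientation: [-0.002, -0.001, 1.0, -0.0]
wrist_force: [-0.5, -1.3, -1.9]
finger_gap: 0.0152
```

```bash
python3 - <<'E'
from h import *
s=env.get_state(); print(s["tcp_pos"],s["wrist_force"]); c,T=cam("wrist",s); im,d=env.read_camera("wrist"); np.savez("pics/w3.npz",im=im,d=d,T=T)
cv2.imwrite("pics/w3.png",cv2.resize(im[150:260,250:390,::-1],None,fx=5,fy=5,interpolation=cv2.INTER_CUBIC))
E
```

```text
[0.56925032 0.18572591 0.22605289] [-0.52575496 -1.33470547 -1.94691776]
```

View pics/w3.png

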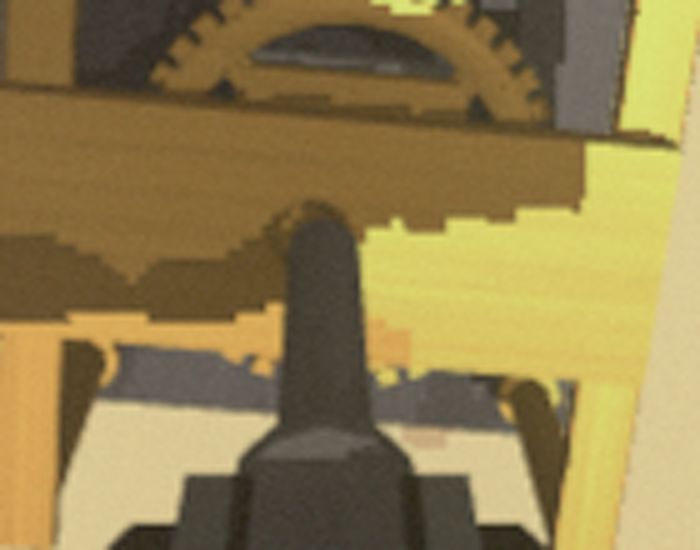

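Request:
play_rows(steps=[{"claw": 255, "dp": [0, 0, 0], "angular": [0, 0, 0]}, {"claw": 255, "dp": [0, 0, 0], "angular": [0, 0, 0]}, {"claw": 255, "dp": [0, 0, 0], "angular": [0, 0, 0]}, {"claw": 255, "dp": [0, 0, 0.003], "angular": [0, 0, 0]}, {"claw": 255, "dp": [0, 0, 0.003], "angular": [0, 0, 0]}, {"claw": 255, "dp": [0, 0, 0], "angular": [0, 0, 0]}, {"claw": 255, "dp": [0, 0, 0], "angular": [0, 0, 0]}, {"claw": 255, "dp": [0, 0, 0], "angular": [0, 0, 0]}])

```text
clock: 8.3
tcp_pos: [0.5703, 0.1846, 0.2233]
orientation: [-0.0, -0.0, 1.0, 0.0]
wrist_force: [-0.5, -0.1, -1.5]
finger_gap: 0.0151
```

Request:
play_rows(steps=[{"claw": 255, "dp": [0, 0, 0.002], "angular": [0, 0, 0]}, {"claw": 255, "dp": [0, 0, 0.002], "angular": [0, 0, 0]}, {"claw": 255, "dp": [0, 0, 0.002], "angular": [0, 0, 0]}, {"claw": 255, "dp": [0, 0, 0], "angular": [0, 0, 0]}, {"claw": 255, "dp": [0, 0, 0], "angular": [0, 0, 0]}, {"claw": 255, "dp": [0, 0, 0], "angular": [0, 0, 0]}, {"claw": 255, "dp": [0, 0, 0], "angular": [0, 0, 0]}, {"claw": 255, "dp": [0, 0, 0], "angular": [0, 0, 0]}])

```text
clock: 8.97
tcp_pos: [0.5704, 0.1847, 0.2174]
orientation: [0.0, -0.0, 1.0, 0.0]
wrist_force: [-0.0, -0.2, -1.9]
finger_gap: 0.0153
```

```bash
python3 - <<'E'
from h import *
s=env.get_state(); print(s["tcp_pos"],s["wrist_force"]); c,T=cam("wrist",s); im,d=env.read_camera("wrist"); np.savez("pics/w4.npz",im=im,d=d,T=T)
cv2.imwrite("pics/w4.png",cv2.resize(im[150:260,250:390,::-1],None,fx=5,fy=5,interpolation=cv2.INTER_CUBIC))
for i in range(4): env.read_camera("wrist"); s=env.get_state(); print(s["tcp_pos"],s["wrist_force"])
E
```

```text
[0.57043513 0.1846842  0.21743469] [-0.04236872 -0.18919666 -1.87759492]
[0.57041143 0.18467829 0.21743096] [-0.61471242 -0.40861274  0.13378561]
[0.57040639 0.1846744  0.21737649] [ 0.53285856  1.0951525  -1.22993582]
[0.57041204 0.18466358 0.21737424] [-0.15801699  0.06283703 -0.59111612]
[0.5703567  0.18467848 0.21733154] [ 0.66015858  0.45198127 -1.13480027]
```

View pics/w4.png

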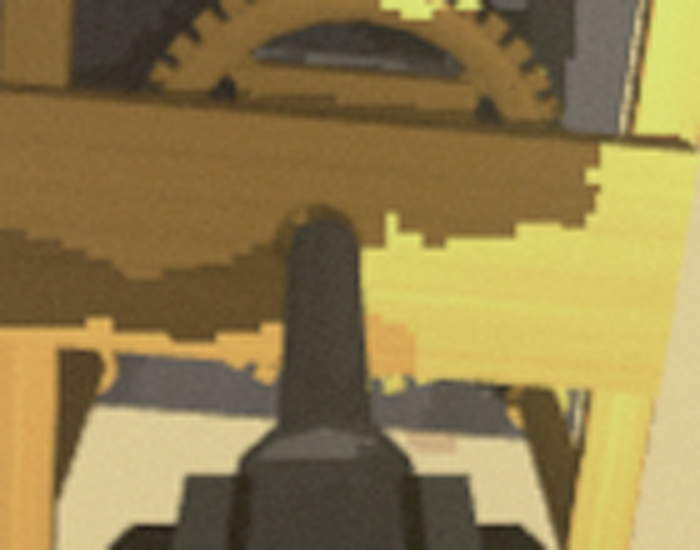

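Request:
play_rows(steps=[{"claw": 255, "dp": [0.0003, -0.0008, 0], "angular": [0, 0, 0]}, {"claw": 255, "dp": [0, 0, 0], "angular": [0, 0, 0]}, {"claw": 255, "dp": [0, 0, 0.0015], "angular": [0, 0, 0]}, {"claw": 255, "dp": [0, 0, 0.0015], "angular": [0, 0, 0]}, {"claw": 255, "dp": [0, 0, 0.001], "angular": [0, 0, 0]}, {"claw": 255, "dp": [0, 0, 0], "angular": [0, 0, 0]}, {"claw": 255, "dp": [0, 0, 0], "angular": [0, 0, 0]}, {"claw": 255, "dp": [0, 0, 0], "angular": [0, 0, 0]}])

```text
clock: 9.88
tcp_pos: [0.5701, 0.1839, 0.2133]
orientation: [-0.0, -0.0, 1.0, 0.0]
wrist_force: [0.2, -0.8, -1.0]
finger_gap: 0.0152
```

Request:
play_rows(steps=[{"claw": 255, "dp": [0, 0, 0], "angular": [0, 0, 0]}, {"claw": 255, "dp": [0, 0, 0], "angular": [0, 0, 0]}, {"claw": 255, "dp": [0, 0, 0], "angular": [0, 0, 0]}, {"claw": 255, "dp": [0, 0, 0], "angular": [0, 0, 0]}, {"claw": 255, "dp": [0, 0, 0], "angular": [0, 0, 0]}, {"claw": 255, "dp": [0, 0, 0], "angular": [0, 0, 0]}, {"claw": 255, "dp": [0, 0, 0], "angular": [0, 0, 0]}, {"claw": 255, "dp": [0, 0, 0], "angular": [0, 0, 0]}])

```text
clock: 10.55
tcp_pos: [0.5701, 0.1839, 0.2133]
orientation: [0.0, -0.0, 1.0, 0.0]
wrist_force: [-0.4, -0.0, -1.0]
finger_gap: 0.0149
```

Request:
play_rows(steps=[{"claw": 255, "dp": [0, 0, 0.001], "angular": [0, 0, 0]}, {"claw": 255, "dp": [0, 0, 0.001], "angular": [0, 0, 0]}, {"claw": 255, "dp": [0, 0, 0.001], "angular": [0, 0, 0]}, {"claw": 255, "dp": [0, 0, 0.001], "angular": [0, 0, 0]}, {"claw": 255, "dp": [0, 0, 0], "angular": [0, 0, 0]}, {"claw": 255, "dp": [0, 0, 0], "angular": [0, 0, 0]}, {"claw": 255, "dp": [0, 0, 0], "angular": [0, 0, 0]}, {"claw": 255, "dp": [0, 0, 0], "angular": [0, 0, 0]}])

```text
clock: 11.22
tcp_pos: [0.5701, 0.1839, 0.2094]
orientation: [0.0, -0.0, 1.0, 0.0]
wrist_force: [1.0, -1.1, -1.4]
finger_gap: 0.0152
```

Request:
play_rows(steps=[{"claw": 255, "dp": [0, 0, 0.004], "angular": [0, 0, 0]}, {"claw": 255, "dp": [0, 0, 0.004], "angular": [0, 0, 0]}, {"claw": 255, "dp": [0, 0, 0.004], "angular": [0, 0, 0]}, {"claw": 255, "dp": [0, 0, 0.004], "angular": [0, 0, 0]}, {"claw": 255, "dp": [0, 0, 0.004], "angular": [0, 0, 0]}, {"claw": 255, "dp": [0, 0, 0.004], "angular": [0, 0, 0]}, {"claw": 255, "dp": [0, 0, 0.004], "angular": [0, 0, 0]}, {"claw": 255, "dp": [0, 0, 0], "angular": [0, 0, 0]}])

```text
clock: 11.88
tcp_pos: [0.5696, 0.1837, 0.1802]
orientation: [-0.001, -0.0, 1.0, -0.0]
wrist_force: [0.0, 1.0, -0.9]
finger_gap: 0.0152
```

Request:
play_rows(steps=[{"claw": 255, "dp": [-0.0006, 0.0015, 0], "angular": [0, 0, 0]}, {"claw": 255, "dp": [-0.0006, 0.0015, 0], "angular": [0, 0, 0]}, {"claw": 255, "dp": [-0.0006, 0.0015, 0], "angular": [0, 0, 0]}, {"claw": 255, "dp": [-0.0002, 0.001, 0], "angular": [0, 0, 0]}, {"claw": 255, "dp": [0, 0, 0], "angular": [0, 0, 0]}, {"claw": 255, "dp": [0, 0, 0], "angular": [0, 0, 0]}, {"claw": 255, "dp": [0, 0, 0], "angular": [0, 0, 0]}, {"claw": 255, "dp": [0, 0, 0], "angular": [0, 0, 0]}])

```text
clock: 12.55
tcp_pos: [0.5722, 0.1895, 0.1814]
orientation: [0.0, -0.0, 1.0, 0.0]
wrist_force: [-1.3, -0.1, -1.1]
finger_gap: 0.0154
```

```bash
python3 - <<'E'
from h import *
for i in range(6):
    s=env.get_state(); print(s["tcp_pos"].round(4),s["wrist_force"].round(2),s["ft_torque"].round(3)); im,d=env.read_camera("top" if i==0 else "wrist")
    if i==0: np.savez("pics/t5.npz",im=im,d=d)
E
```

```text
[0.5722 0.1895 0.1814] [-1.33 -0.13 -1.06] [-0.03   0.044 -0.011]
[0.5722 0.1894 0.1814] [-0.46 -0.32 -1.21] [ 0.031  0.042 -0.004]
[0.5722 0.1894 0.1814] [-0.76 -0.13 -0.93] [-0.014 -0.012  0.003]
[0.5722 0.1894 0.1814] [-0.74  0.04 -1.78] [-0.052  0.028  0.03 ]
[0.5722 0.1894 0.1814] [-0.59 -0.24 -2.09] [-0.019  0.014 -0.022]
[0.5722 0.1894 0.1814] [ 0.21  0.44 -1.19] [-0.008  0.05  -0.019]
```

Request:
play_rows(steps=[{"claw": 255, "dp": [0, 0, 0.002], "angular": [0, 0, 0]}, {"claw": 255, "dp": [0, 0, 0.002], "angular": [0, 0, 0]}, {"claw": 255, "dp": [0, 0, 0.002], "angular": [0, 0, 0]}, {"claw": 255, "dp": [0, 0, 0.001], "angular": [0, 0, 0]}, {"claw": 255, "dp": [0, 0, 0.001], "angular": [0, 0, 0]}, {"claw": 255, "dp": [0, 0, 0.001], "angular": [0, 0, 0]}, {"claw": 255, "dp": [0, 0, 0], "angular": [0, 0, 0]}, {"claw": 255, "dp": [0, 0, 0], "angular": [0, 0, 0]}])

```text
clock: 13.52
tcp_pos: [0.5721, 0.1894, 0.1723]
orientation: [-0.0, -0.0, 1.0, 0.0]
wrist_force: [-0.2, -0.1, -0.9]
finger_gap: 0.0152
```

```bash
cat > f.py <<'E'
from h import *
import sys
p=[];F=[]
for i in range(int(sys.argv[1]) if len(sys.argv)>1 else 4):
    s=env.get_state(); p.append(s["tcp_pos"]); F.append(s["wrist_force"]); env.read_camera("wrist")
print(s["clock"],np.mean(p,0).round(4),np.mean(F,0).round(2),np.std(F,0).round(2))
E
python3 f.py
```

```text
13.6667 [0.5721 0.1894 0.1724] [-0.11  0.34 -1.34] [0.24 0.27 0.34]
```

Request:
play_rows(steps=[{"claw": 255, "dp": [0, 0, 0.0005], "angular": [0, 0, 0]}, {"claw": 255, "dp": [0, 0, 0.0005], "angular": [0, 0, 0]}, {"claw": 255, "dp": [0, 0, 0.0005], "angular": [0, 0, 0]}, {"claw": 255, "dp": [0, 0, 0.0005], "angular": [0, 0, 0]}, {"claw": 255, "dp": [0, 0, 0], "angular": [0, 0, 0]}, {"claw": 255, "dp": [0, 0, 0], "angular": [0, 0, 0]}, {"claw": 255, "dp": [0, 0, 0], "angular": [0, 0, 0]}, {"claw": 255, "dp": [0, 0, 0], "angular": [0, 0, 0]}])

```text
clock: 14.38
tcp_pos: [0.5721, 0.1894, 0.1703]
orientation: [0.0, -0.0, 1.0, 0.0]
wrist_force: [-0.4, 0.4, -1.7]
finger_gap: 0.0151
```

```bash
python3 f.py
```

```text
14.5333 [0.5721 0.1894 0.1703] [-0.19 -0.09 -1.06] [0.44 0.34 0.52]
```

Request:
play_rows(steps=[{"claw": 255, "dp": [0, 0, 0.0005], "angular": [0, 0, 0]}, {"claw": 255, "dp": [0, 0, 0.0005], "angular": [0, 0, 0]}, {"claw": 255, "dp": [0, 0, 0.0005], "angular": [0, 0, 0]}, {"claw": 255, "dp": [0, 0, 0.0005], "angular": [0, 0, 0]}, {"claw": 255, "dp": [0, 0, 0], "angular": [0, 0, 0]}, {"claw": 255, "dp": [0, 0, 0], "angular": [0, 0, 0]}, {"claw": 255, "dp": [0, 0, 0], "angular": [0, 0, 0]}, {"claw": 255, "dp": [0, 0, 0], "angular": [0, 0, 0]}])

```text
clock: 15.25
tcp_pos: [0.5721, 0.1894, 0.1683]
orientation: [0.0, -0.0, 1.0, 0.0]
wrist_force: [0.4, -0.2, -1.4]
finger_gap: 0.0152
```

```bash
python3 f.py
```

```text
15.4 [0.5721 0.1894 0.1683] [ 0.07 -0.05 -1.15] [0.58 0.17 0.26]
```

The tip is about 6 mm into the wheel with no load, so it went straight in. Next I go down to just above the bush and move to the frame centre.

Request:
play_rows(steps=[{"claw": 255, "dp": [0, 0, 0.0035], "angular": [0, 0, 0]}, {"claw": 255, "dp": [0, 0, 0.0035], "angular": [0, 0, 0]}, {"claw": 255, "dp": [0, 0, 0.0035], "angular": [0, 0, 0]}, {"claw": 255, "dp": [0, 0, 0.0035], "angular": [0, 0, 0]}, {"claw": 255, "dp": [0, 0, 0.0035], "angular": [0, 0, 0]}, {"claw": 255, "dp": [0, 0, 0.0035], "angular": [0, 0, 0]}, {"claw": 255, "dp": [0, 0, 0.003], "angular": [0, 0, 0]}, {"claw": 255, "dp": [0, 0, 0], "angular": [0, 0, 0]}])

```text
clock: 16.12
tcp_pos: [0.5716, 0.1893, 0.1434]
orientation: [-0.001, -0.0, 1.0, -0.0]
wrist_force: [-0.3, -0.4, -2.4]
finger_gap: 0.0154
```

Request:
play_rows(steps=[{"claw": 255, "dp": [0.0006, -0.0012, 0], "angular": [0, 0, 0]}, {"claw": 255, "dp": [0.0005, -0.0012, 0], "angular": [0, 0, 0]}, {"claw": 255, "dp": [0, 0, 0], "angular": [0, 0, 0]}, {"claw": 255, "dp": [0, 0, 0], "angular": [0, 0, 0]}, {"claw": 255, "dp": [0, 0, 0], "angular": [0, 0, 0]}, {"claw": 255, "dp": [0, 0, 0], "angular": [0, 0, 0]}, {"claw": 255, "dp": [0, 0, 0], "angular": [0, 0, 0]}, {"claw": 255, "dp": [0, 0, 0], "angular": [0, 0, 0]}])

```text
clock: 16.78
tcp_pos: [0.5712, 0.187, 0.1445]
orientation: [0.0, -0.0, 1.0, 0.0]
wrist_force: [0.0, 0.8, -1.5]
finger_gap: 0.0153
```

```bash
python3 f.py 6
```

```text
17.0333 [0.5711 0.187  0.1444] [ 0.98  0.84 -1.12] [0.57 0.23 0.59]
```

Request:
play_rows(steps=[{"claw": 255, "dp": [0, 0, 0.001], "angular": [0, 0, 0]}, {"claw": 255, "dp": [0, 0, 0.001], "angular": [0, 0, 0]}, {"claw": 255, "dp": [0, 0, 0.001], "angular": [0, 0, 0]}, {"claw": 255, "dp": [0, 0, 0.001], "angular": [0, 0, 0]}, {"claw": 255, "dp": [0, 0, 0.001], "angular": [0, 0, 0]}, {"claw": 255, "dp": [0, 0, 0.001], "angular": [0, 0, 0]}, {"claw": 255, "dp": [0, 0, 0], "angular": [0, 0, 0]}, {"claw": 255, "dp": [0, 0, 0], "angular": [0, 0, 0]}])

```text
clock: 17.75
tcp_pos: [0.5711, 0.187, 0.1387]
orientation: [0.0, -0.0, 1.0, 0.0]
wrist_force: [0.5, 1.2, 2.7]
finger_gap: 0.0155
```

```bash
python3 f.py 6
```

```text
18.0 [0.5711 0.187  0.1386] [0.54 0.87 2.93] [0.57 0.73 0.37]
```

Request:
play_rows(steps=[{"claw": 255, "dp": [-0.001, 0, -0.0003], "angular": [0, 0, 0]}, {"claw": 255, "dp": [-0.001, 0, 0], "angular": [0, 0, 0]}, {"claw": 255, "dp": [0, 0.001, 0], "angular": [0, 0, 0]}, {"claw": 255, "dp": [0, 0.001, 0], "angular": [0, 0, 0]}, {"claw": 255, "dp": [0.001, 0, 0], "angular": [0, 0, 0]}, {"claw": 255, "dp": [0.001, 0, 0], "angular": [0, 0, 0]}, {"claw": 255, "dp": [0.001, 0, 0], "angular": [0, 0, 0]}, {"claw": 255, "dp": [0.001, 0, 0], "angular": [0, 0, 0]}])

```text
clock: 18.72
tcp_pos: [0.5697, 0.1888, 0.1388]
orientation: [0.001, 0.0, 1.0, -0.0]
wrist_force: [2.0, -1.6, 1.8]
finger_gap: 0.0152
```

```bash
python3 f.py 4
```

```text
18.8667 [0.5694 0.1888 0.1388] [ 1.85 -1.82  2.73] [0.21 0.29 0.58]
```

Request:
play_rows(steps=[{"claw": 255, "dp": [0, -0.001, 0], "angular": [0, 0, 0]}, {"claw": 255, "dp": [0, -0.001, 0], "angular": [0, 0, 0]}, {"claw": 255, "dp": [0, -0.001, 0], "angular": [0, 0, 0]}, {"claw": 255, "dp": [0, -0.001, 0], "angular": [0, 0, 0]}, {"claw": 255, "dp": [-0.001, 0, 0], "angular": [0, 0, 0]}, {"claw": 255, "dp": [-0.001, 0, 0], "angular": [0, 0, 0]}, {"claw": 255, "dp": [-0.001, 0, 0], "angular": [0, 0, 0]}, {"claw": 255, "dp": [-0.001, 0, 0], "angular": [0, 0, 0]}])

```text
clock: 19.58
tcp_pos: [0.5719, 0.185, 0.1382]
orientation: [-0.001, -0.0, 1.0, -0.0]
wrist_force: [-1.7, 0.9, 3.7]
finger_gap: 0.0153
```

```bash
python3 f.py 4
```

```text
19.7333 [0.5723 0.185  0.1383] [-2.13  1.17  3.49] [0.65 0.28 0.23]
```

Request:
play_rows(steps=[{"claw": 255, "dp": [0, 0, -0.0007], "angular": [0, 0, 0]}, {"claw": 255, "dp": [-0.001, 0, 0], "angular": [0, 0, 0]}, {"claw": 255, "dp": [-0.001, 0, 0], "angular": [0, 0, 0]}, {"claw": 255, "dp": [0, 0.001, 0], "angular": [0, 0, 0]}, {"claw": 255, "dp": [0, 0.001, 0], "angular": [0, 0, 0]}, {"claw": 255, "dp": [0, 0.001, 0], "angular": [0, 0, 0]}, {"claw": 255, "dp": [0, 0.001, 0], "angular": [0, 0, 0]}, {"claw": 255, "dp": [0, 0.001, 0], "angular": [0, 0, 0]}])

```text
clock: 20.45
tcp_pos: [0.5751, 0.1896, 0.1393]
orientation: [0.0, 0.0, 1.0, -0.0]
wrist_force: [-2.0, -2.5, 1.8]
finger_gap: 0.0153
```

```bash
python3 f.py 4
```

```text
20.6 [0.575  0.1899 0.1391] [-0.84 -1.5  -0.18] [0.95 0.6  1.16]
```

```bash
python3 f.py 5
```

```text
20.85 [0.575 0.19  0.139] [ 0.32 -0.81 -1.25] [0.39 0.44 0.41]
```

The load has dropped to the baseline, so the bush has sprung up over the tip. I'll go down gently.

Request:
play_rows(steps=[{"claw": 255, "dp": [0, 0, 0.0005], "angular": [0, 0, 0]}, {"claw": 255, "dp": [0, 0, 0.0005], "angular": [0, 0, 0]}, {"claw": 255, "dp": [0, 0, 0.0005], "angular": [0, 0, 0]}, {"claw": 255, "dp": [0, 0, 0.0005], "angular": [0, 0, 0]}, {"claw": 255, "dp": [0, 0, 0.0005], "angular": [0, 0, 0]}, {"claw": 255, "dp": [0, 0, 0.0005], "angular": [0, 0, 0]}, {"claw": 255, "dp": [0, 0, 0], "angular": [0, 0, 0]}, {"claw": 255, "dp": [0, 0, 0], "angular": [0, 0, 0]}])

```text
clock: 21.57
tcp_pos: [0.575, 0.19, 0.1362]
orientation: [-0.0, -0.0, 1.0, 0.0]
wrist_force: [0.2, -1.4, -1.2]
finger_gap: 0.0155
```

```bash
python3 f.py 4
```

```text
21.7167 [0.575  0.19   0.1363] [-0.17 -0.45 -1.5 ] [0.45 0.56 0.53]
```

Request:
play_rows(steps=[{"claw": 255, "dp": [0, 0, 0.0015], "angular": [0, 0, 0]}, {"claw": 255, "dp": [0, 0, 0.0015], "angular": [0, 0, 0]}, {"claw": 255, "dp": [0, 0, 0.0015], "angular": [0, 0, 0]}, {"claw": 255, "dp": [0, 0, 0.0015], "angular": [0, 0, 0]}, {"claw": 255, "dp": [0, 0, 0.0015], "angular": [0, 0, 0]}, {"claw": 255, "dp": [0, 0, 0.001], "angular": [0, 0, 0]}, {"claw": 255, "dp": [0, 0, 0.0005], "angular": [0, 0, 0]}, {"claw": 255, "dp": [0, 0, 0], "angular": [0, 0, 0]}])

```text
clock: 22.43
tcp_pos: [0.575, 0.19, 0.1271]
orientation: [-0.0, -0.0, 1.0, 0.0]
wrist_force: [0.8, -0.7, -2.6]
finger_gap: 0.0154
```

```bash
python3 f.py 4
```

```text
22.5833 [0.575  0.19   0.1272] [ 0.53 -0.17 -1.66] [0.76 0.36 0.55]
```

Request:
play_rows(steps=[{"claw": 255, "dp": [0, 0, 0.0003], "angular": [0, 0, 0]}, {"claw": 255, "dp": [0, 0, 0.0003], "angular": [0, 0, 0]}, {"claw": 255, "dp": [0, 0, 0.0003], "angular": [0, 0, 0]}, {"claw": 255, "dp": [0, 0, 0.0003], "angular": [0, 0, 0]}, {"claw": 255, "dp": [0, 0, 0], "angular": [0, 0, 0]}, {"claw": 255, "dp": [0, 0, 0], "angular": [0, 0, 0]}, {"claw": 255, "dp": [0, 0, 0], "angular": [0, 0, 0]}, {"claw": 255, "dp": [0, 0, 0], "angular": [0, 0, 0]}])

```text
clock: 23.3
tcp_pos: [0.575, 0.19, 0.1263]
orientation: [0.0, -0.0, 1.0, 0.0]
wrist_force: [-0.0, -0.0, 2.0]
finger_gap: 0.0155
```

```bash
python3 f.py 4
```

```text
23.45 [0.575  0.19   0.1263] [-0.75 -0.79  1.92] [0.85 0.54 0.33]
```

The collar is seated, with about 3.4 N on it. I'll release, then rise.

Request:
play_rows(steps=[{"claw": 120, "dp": [0, 0, 0], "angular": [0, 0, 0]}, {"claw": 120, "dp": [0, 0, 0], "angular": [0, 0, 0]}, {"claw": 120, "dp": [0, 0, 0], "angular": [0, 0, 0]}, {"claw": 120, "dp": [0, 0, 0], "angular": [0, 0, 0]}, {"claw": 120, "dp": [0, 0, 0], "angular": [0, 0, 0]}, {"claw": 120, "dp": [0, 0, 0], "angular": [0, 0, 0]}, {"claw": 120, "dp": [0, 0, 0], "angular": [0, 0, 0]}, {"claw": 120, "dp": [0, 0, 0], "angular": [0, 0, 0]}])

```text
clock: 24.17
tcp_pos: [0.575, 0.19, 0.1261]
orientation: [0.0, -0.0, 1.0, 0.0]
wrist_force: [-0.1, -0.5, 0.3]
finger_gap: 0.0454
```

Request:
play_rows(steps=[{"claw": 120, "dp": [0, 0, -0.005], "angular": [0, 0, 0]}, {"claw": 120, "dp": [0, 0, -0.01], "angular": [0, 0, 0]}, {"claw": 120, "dp": [0, 0, -0.02], "angular": [0, 0, 0]}, {"claw": 120, "dp": [0, 0, -0.02], "angular": [0, 0, 0]}, {"claw": 120, "dp": [0, 0, -0.02], "angular": [0, 0, 0]}, {"claw": 120, "dp": [0, 0, -0.02], "angular": [0, 0, 0]}, {"claw": 120, "dp": [0, 0, -0.02], "angular": [0, 0, 0]}, {"claw": 120, "dp": [0, 0, 0], "angular": [0, 0, 0]}])

```text
clock: 24.83
tcp_pos: [0.577, 0.1904, 0.2469]
orientation: [0.004, -0.0, 1.0, 0.001]
wrist_force: [-0.3, 0.3, 0.2]
finger_gap: 0.0454
```

Request:
play_rows(steps=[{"claw": 120, "dp": [0, 0, 0], "angular": [0, 0, 0]}, {"claw": 120, "dp": [0, 0, 0], "angular": [0, 0, 0]}, {"claw": 120, "dp": [0, 0, 0], "angular": [0, 0, 0]}, {"claw": 120, "dp": [0, 0, 0], "angular": [0, 0, 0]}, {"claw": 120, "dp": [0, 0, 0], "angular": [0, 0, 0]}, {"claw": 120, "dp": [0, 0, 0], "angular": [0, 0, 0]}, {"claw": 120, "dp": [0, 0, 0], "angular": [0, 0, 0]}, {"claw": 120, "dp": [0, 0, 0], "angular": [0, 0, 0]}])

```text
clock: 25.5
tcp_pos: [0.5749, 0.19, 0.2409]
orientation: [-0.0, -0.0, 1.0, 0.0]
wrist_force: [0.1, 0.3, -0.5]
finger_gap: 0.0451
```

```bash
python3 - <<'E'
from h import *
s=env.get_state(); print(s["tcp_pos"],s["wrist_force"],s["finger_gap"]); c,T=cam("wrist",s); im,d=env.read_camera("wrist")
P=pts(c,T,d); m=(d>0)&(np.hypot(P[...,0]-.575,P[...,1]-.189)<.014)&(P[...,2]>.12); p=P[m]; zt=np.percentile(p[:,2],90); t=p[p[:,2]>zt-.005]; print("head top z",zt,cv2.minAreaRect(t[:,:2].astype(np.float32)),"expect .156")
b=(d>0)&(abs(P[...,2]-.106)<.01)&(im[...,0].astype(int)-im[...,2]>50)&(np.hypot(P[...,0]-.575,P[...,1]-.189)<.05); print("bridge z",np.median(P[b][:,2]))
si,_=env.read_camera("side")
a=cv2.resize(im[120:280,220:420],(500,400)); b=cv2.resize(si[140:230,260:350],(300,300),interpolation=cv2.INTER_CUBIC); b=cv2.copyMakeBorder(b,0,100,0,0,0)
cv2.imwrite("pics/end.png",np.hstack([a,b])[:,:,::-1])
E
```

```text
[0.57487461 0.18995705 0.24088734] [ 0.07534698  0.34268547 -0.52270841] 0.04506990169584495
head top z 0.3202528816300115 ((0.5643815398216248, 0.18896540999412537), (0.0033258378971368074, 0.020121047273278236), 0.018360674381256104) expect .156
bridge z 0.1067882162645113
```

View pics/end.png

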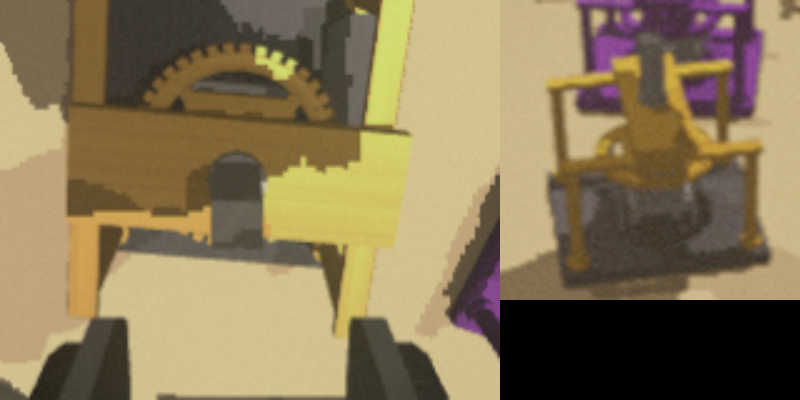

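The arbor stands upright with its collar on the bridge and the fingers are clear. One numeric check of head height, then I hand in.

```bash
python3 - <<'E'
from h import *
s=env.get_state(); c,T=cam("wrist",s); im,d=env.read_camera("wrist")
P=pts(c,T,d); m=(d>0)&(np.hypot(P[...,0]-.575,P[...,1]-.189)<.016)&(P[...,2]>.12)&(P[...,2]<.19); p=P[m]; zt=np.percentile(p[:,2],95); t=p[p[:,2]>zt-.004]; ok=abs(zt-.156)<.003
print(zt,np.median(t[:,2]),cv2.minAreaRect(t[:,:2].astype(np.float32)),ok)
if ok: print(env.hand_in())
E
```

```text
0.1575706136295671 0.15669528150717002 ((0.575397253036499, 0.1889917254447937), (0.01540000457316637, 0.016832327470183372), 89.96163940429688) True
the job is handed in; nothing more can be done
None
```

The long arbor is threaded through the bridge, the wheel and the foot bush, its collar sits on the bridge, and I have let go and handed the job in.

- **Bridge and wheel:** It entered the bridge hole by sight. I aimed for the wheel using its visible rim, and the tip went straight in with no load.
- **Foot bush:** I found it with a light sideways search at about 4 to 5 N. When the hole was met, the force fell back to its no-contact reading.
- **Seating:** The collar came to rest on the bridge at about 3.4 N. The highest contact force I read was about 5 N, well under the 25 N limit, though I read it only between moves.
- **Final checks:** The head top is at about 156.7 mm, against 156 mm expected. Its outline is square and the arbor stands upright. The gripper is open and clear, about 115 mm higher, with no force on it. The clock read about 26 s.
- **Failed check:** My first head-height reading was wrong because it picked up points on the gripper. I repeated it with those points left out, and that gave the 156.7 mm.

I did not re-measure the other objects on the bench at the end, but nothing suggested that any of them had been touched.

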